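Hold the shell case open for the live stream

TASK

The phone is about to film the tortoise shells in the glass-top case. Take the jar of wax off the glass without dropping it and set it down gently, upright, in the empty bay of the wooden care tray; then raise the lid 60 degrees from shut (within 5 degrees) and finish while still holding it there, steady: nothing props it and it falls if let go, so never let it drop back. Leave the phone, spray bottle, calipers and the shell on the blue dish where they are.

Things in the scene. Friction and masses are not known exactly. Their poses are not given: they have to be found in the camera images.
- case: Fixed dark wooden display case, 220 (x) x 300 (y) x 65 mm without its glass lid. Origin: centre of its underside, on the table. +x points to its front (away from the robot, towards the phone), +y along the hinge, z up. The lid is hinged along the top of the robot-side (-x) edge; inside are six small shells in felt bays.
- lid (a joint): Lid angle, rad: 0 shut; grows as the front (+x) edge rises and swings back towards the robot; stop at 1.8. Free hinge, no stay: below about 1.5 it falls shut by its weight (about 0.5 kg, centre midway; about 2.5 N at the handle lifts it). Dark frame 224 (x) x 304 (y) x 16 mm, rails 26 mm wide, round a clear pane whose top is 3 mm below the frame's and, shut, 78.5 mm above the table.
- lid_hinge (a point): Middle of the hinge axis, at (-110, 0, 65.5) mm in the case's frame. It stays put as the lid turns. The underside of the lid passes through this axis.
- lid_handle (a point): Middle of the brass bow pull on the lid's front rail: a round bar 8 mm thick, 80 mm between its posts, parallel to the hinge, its centre 30 mm above the frame's top. It is 210 mm from the hinge along the lid and 46 mm off the lid's underside; lid shut: (100, 0, 111.5) mm in the case's frame. Axes turn with the lid: x from hinge to front, y along the bar, z out of the top.
- jar: Loose jar of wax: dark round jar with copper-coloured cap and tan band, 54 mm diameter, 62 mm high, about 0.14 kg, standing upright on the glass pane at the start. Origin: centre of its underside; z up.
- tray: Fixed low wooden care tray, 200 (x) x 130 (y) x 18 mm, walls 5 mm. Origin: centre of its underside. A 5 mm divider 18 mm high parts it into a narrow bay on its -x side (holding a low red-topped tin and a cork block, both no higher than 20 mm) and the empty red-floored bay on its +x side, 119 (x) x 120 (y) mm inside.
- tray_place (a point): Centre of the floor of the tray's empty bay, 5 mm above the table, 35 mm from the tray's origin along the tray's +x. Axes as the tray's.
- phone: Loose phone (74 x 156 mm) upright on a round 96 mm stand, 208 mm high, beyond the case. Origin: centre of its underside. Leave alone.
- spray: Loose small yellow-green spray bottle, 36 mm diameter, 117 mm high, beyond the case. Origin: centre of its underside. Leave alone.
- calipers: Loose steel calipers lying flat, 235 mm long (x), 60 mm over the jaws, 14 mm high. Origin: underside, middle of the beam. Leave alone.
- show_shell: Loose brown tortoise shell, 111 x 87 x 51 mm, on a fixed round blue dish (150 mm diameter, 26 mm high). Origin: centre of its underside. Leave alone.
Mind the look-alikes: they are no part of the job. Leave any purple look-alike of the jar alone.

How it is judged:
On the way:
1. the jar stands upright and let go in the empty bay of the tray (x of jar in the frame of tray_place between -0.038 and 0.038 m and y of jar in the frame of tray_place between -0.038 and 0.038 m and z of jar in the frame of tray_place between -0.004 and 0.006 m and angle between jar's own z axis and vertical below 0.1 rad and linear speed of jar below 0.02 m/s and contact force between jar and the arm below 0.05 N and contact force between jar and the fingers below 0.05 N), for 0.3 s.
At the end, for the whole second after the job is handed in: The robot still holds the lid (over 0.3 N of contact; only the robot carries it) at 60 degrees from shut, within 5.7 degrees, moving less than 0.08 rad/s; the jar stands upright (within 6 degrees), at rest and let go, on the floor of the tray's empty bay (all of step 1 and value of joint lid between 0.947 and 1.147 rad and velocity of joint lid between -0.08 and 0.08 rad/s and (contact force between lid and the fingers above 0.3 N or contact force between lid and the arm above 0.3 N) and contact force between lid and jar below 0.05 N); the arm keeps its last pose, push and grip.
It fails at once if the lid drops back (closing faster than 1.5 rad/s) (velocity of joint lid below -1.5 rad/s).
It fails at once if the jar falls or is put down on the table (height (world z) of jar below 0.002 m).
It fails at once if the jar is set down hard: over 60 N between jar and tray (contact force between jar and tray above 60 N).
It fails at once if the phone, spray bottle, calipers or shown shell is shifted by more than 20 mm, or the phone or spray bottle tipped (distance of any of phone, spray, calipers, show_shell from where it was at the start of the episode above 0.02 m or angle between any of phone, spray's own z axis and vertical above 0.35 rad).
It also fails if it takes over 61 s, if anything falls off the work surface, if the arm or the gripper's body presses on something with over 40 N, if the wrist force passes 120 N, or if a joint passes its speed limit or range.

ROBOT

A 7-joint arm with a two-finger parallel gripper is mounted at the origin on the work surface. World frame = base frame: x ahead of the robot, y to its left, z up, the work surface at z = 0. Lengths are in m, angles in rad, forces in N, time in s.
With the tool pointing down it reaches from about 0.425 to 0.925 m from the base axis. Payload 6.8 kg.
Tool frame: the origin (TCP) lies at the very end of the fingers, on their centre line; the grasp point (between the pads) lies 19 mm behind it; z points along the fingers, y is the line along which they close (so a half turn about z gives the same grasp; the last joint's range is limited). The gripper opens to 85 mm and grips with 20 to 120 N. Pads are 22 mm wide; open, the fingers measure 114 mm over their backs; the gripper's body (76 mm by 85 mm) begins 54 mm behind the grasp point. The pads swing forward as they close: fully open they stand 13 mm farther back than shut.
Start: joints at [1.206, 0.477, 0.022, 1.555, -0.011, 1.109, -0.083], TCP at [0.171, -0.653, 0.231] pointing down, gripper open.
Joint ranges: [-2.96, 2.96], [-0.34, 2.1], [-1.41, 1.46], [0.24, 2.44], [-1.37, 4.51], [0.17, 1.92], [-2.96, 2.96]. Speed limits (rad/s): [2.39, 2.39, 3.14, 3.14, 3.14, 3.14, 3.14].

INTERFACE

Orientations are given as a unit quaternion [w, x, y, z].
In Python, from station import get_obs, read_camera, hand_in gives the robot as it stands.
- The arm moves only by the tool arm_command, never from a script. Its argument "commands" is one flat list of numbers, 7 for each row, row after row: the shift along the tool's x, y, z in m, then the turn, a rotation vector about the tool's x, y, z in degrees, then the opening, from 0 (shut) to 1 (fully open). In form: [tx, ty, tz, rx, ry, rz, fingers, tx, ty, tz, rx, ry, rz, fingers, ...]. A call has 1 to 8 rows; each row is the pose to reach, as a shift and turn from the pose commanded when the call began, along the tool's axes at that moment; what a row does not reach only later rows make up. A row lasts 1/10 s, in which the tool goes at most 50 mm and 8.59 degrees, less where a joint would pass 70% of its speed; a pose out of reach is approached as far as the arm can. A call with a gripper value outside its range is refused whole. The fingers move at their own pace and stop on an object; "force" is the grip in N (left out, the last holds). Time passes only in rows, so rows that repeat a pose let the fingers close. It gives the time, the measured TCP pose, the force, the opening and the grip force at its end, in the units of the state.
- get_obs(): the state, without advancing time (a new reading comes with each control period).
- read_camera(name): name is "side" or "top"; returns a dict with "img" (420x560x3 uint8, red, green, blue), "camera_matrix" (3x3 intrinsics, pixels), "k1" (the pictures are not rectified: a ray, as slopes to the right and down, at radius r is drawn at 1 + k1 r^2 times it, then the intrinsics apply), "pose" (4x4, takes a point from camera to world coordinates). Camera axes: x right, y down, z forward; pixel columns grow to the right and rows downward; lengths in m; the calibration is good to about 2 mm. A picture is of the moment at which its call begins. There is no depth.
- hand_in(): hands the job in; it is judged then, once.
The state is a dict: "t": time; "q": joint angles; "joint_vel": joint speeds; "joint_torque": joint torques, N m; "eef_pos": TCP position; "tool_rot": TCP orientation; "contact_force": force on the tool from outside, world axes, zero at the start; "torque": the same for the moment, N m; "gripper_width": opening from 0.0 (shut) to 1.0 (fully open); "grasp_force": force on a finger pad.
Only numpy, scipy, OpenCV 4.12 (cv2) and the standard library are available. Lean on these libraries where they do the work, as an engineer would, in place of code of your own. Each camera call takes 0.05 s, during which the arm holds its last target. There are 200 camera calls.

## Working session

There is one attempt and no reset: what is moved stays moved. The work goes in short steps, Python scripts to look and compute and a tool call to move; the robot and the scene stay as the last step left them, time stands still between calls to the robot, and variables do not carry over. Pictures are saved under pics/ and viewed, at most 10 in all, crops included, and the job is handed in when it is done.

Besides the shell and the picture viewer there is one more tool, called after "Emit:" by a JSON object that holds its "op" and its "data", one argument or row to a line. arm_command: Moves the arm, as the interface text tells. Its arguments: {"type":"object","properties":{"commands":{"type":"array","items":{"type":"number"}},"force":{"type":"number"}},"required":["commands"]}

```bash
mkdir -p pics; cat > h.py <<'E'
import numpy as np, cv2
from station import get_obs, read_camera
from scipy.spatial.transform import Rotation as R
def ray(c,u,v):
    K=c["camera_matrix"]; d=np.array([c["k1"],0,0,0,0.])
    p=cv2.undistortPoints(np.array([[[u,v]]],float),K,d)[0,0]
    T=np.array(c["pose"]); return T[:3,3],T[:3,:3]@np.array([p[0],p[1],1])
def atz(c,u,v,z):
    o,d=ray(c,u,v); return o+d*(z-o[2])/d[2]
def proj(c,P):
    T=np.linalg.inv(np.array(c["pose"])); 
    p,_=cv2.projectPoints(np.array(P,float).reshape(-1,1,3),cv2.Rodrigues(T[:3,:3])[0],T[:3,3],c["camera_matrix"],np.array([c["k1"],0,0,0,0.]))
    return p[:,0]
def save(c,name,crop=None,s=1):
    im=c["img"][:,:,::-1]
    if crop: x0,y0,x1,y1=crop; im=im[y0:y1,x0:x1]
    cv2.imwrite("pics/"+name,cv2.resize(im,None,fx=s,fy=s,interpolation=cv2.INTER_CUBIC))
E
python3 - <<'E'
from h import *
for n in("top","side"):
    c=read_camera(n); save(c,n+"0.png",None,1.4); print(n,np.round(c["pose"],3).tolist(),c["k1"],np.round(c["camera_matrix"],1).tolist())
o=get_obs(); print(o["eef_pos"],o["tool_rot"])
E
```

```text
top [[0.015, -0.997, 0.071, 0.514], [-1.0, -0.017, -0.024, 0.01], [0.025, -0.07, -0.997, 1.317], [0.0, 0.0, 0.0, 1.0]] 0.012117972710410159 [[510.2, 0.0, 276.6], [0.0, 510.2, 215.0], [0.0, 0.0, 1.0]]
side [[-0.962, -0.167, 0.217, 0.382], [-0.273, 0.604, -0.749, 0.698], [-0.006, -0.78, -0.626, 0.688], [0.0, 0.0, 0.0, 1.0]] 0.021782447721104565 [[405.0, 0.0, 283.5], [0.0, 405.0, 207.2], [0.0, 0.0, 1.0]]
[ 0.17130007 -0.65235323  0.23041079] [-8.12326411e-04  9.91768989e-01  1.28037453e-01 -1.51224850e-04]
```

View pics/top0.png

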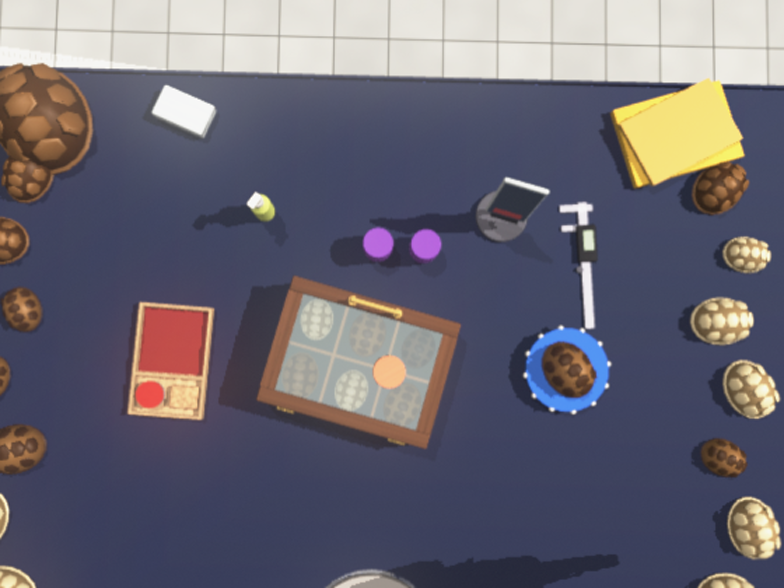

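View pics/side0.png

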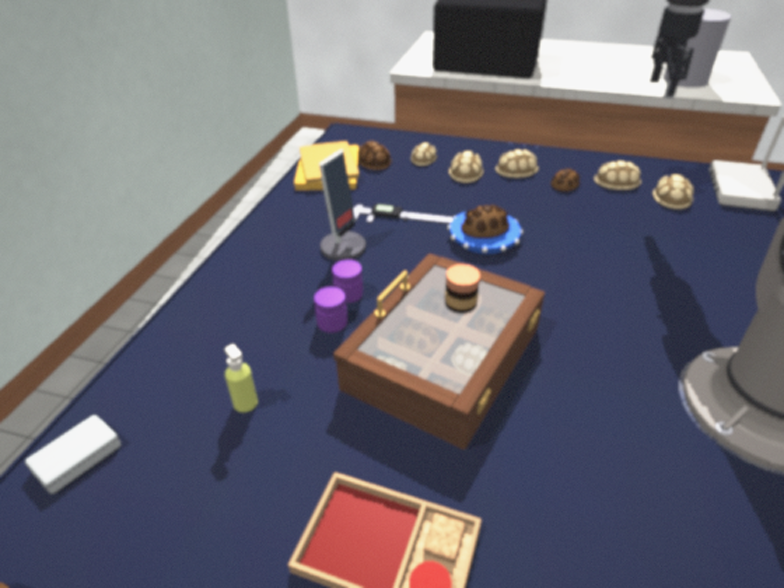

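Top view: the jar is the copper cap at (389,372) on the pane. Candidates it could be mistaken for are the two purple jars at (378,244) and (426,245), and the red tin at (150,394). I choose the copper one. The handle runs (350,300)-(400,315), and the empty red bay is at (175,342).

```bash
python3 - <<'E'
from h import *
c=read_camera("top"); s=read_camera("side")
save(c,"jar1.png",(180,190,340,325),4)
hsv=cv2.cvtColor(c["img"],cv2.COLOR_RGB2HSV)
def blob(m,box):
    x0,y0,x1,y1=box; k=np.zeros(m.shape,np.uint8);k[y0:y1,x0:x1]=m[y0:y1,x0:x1]
    n,l,st,ce=cv2.connectedComponentsWithStats(k); i=1+st[1:,4].argmax(); return ce[i],st[i],(l==i)
m=((hsv[...,0]<15)&(hsv[...,1]>80)&(hsv[...,2]>200)).astype(np.uint8)
ce,st,_=blob(m,(255,245,300,290)); print("jar",ce,st,atz(c,*ce,.1405))
g=lambda u,v,z:np.round(atz(c,u/1.4,v/1.4,z),4)
L=[g(*p,.0815) for p in [(294,277),(461,324),(427,447),(260,401)]]
print("lid",L,"ctr",sum(L)/4)
print("handle",g(351,300,.1115),g(401,314,.1115))
r=((hsv[...,0]<8)|(hsv[...,0]>172))&(hsv[...,1]>150)&(hsv[...,2]>80)
ce,st,mm=blob(r.astype(np.uint8),(90,210,155,268))
ys,xs=np.nonzero(mm); rc=cv2.minAreaRect(np.stack([xs,ys],1).astype(np.float32)); print("bay",rc,[np.round(atz(c,*p,.005),4) for p in cv2.boxPoints(rc)],atz(c,*rc[0],.005))
T=[g(*p,.018) for p in [(138,303),(214,305),(204,419),(127,415)]];print("tray",T,sum(T)/4)
print("side chk jar",proj(s,atz(c,*blob(m,(255,245,300,290))[0],.1405))*1.4)
E
```

```text
jar [276.63963964 264.40540541] [267 254  23  24 111] [ 0.48374195 -0.02004094  0.1405    ]
lid [array([0.6405, 0.1425, 0.0815]), array([ 0.5638, -0.1482,  0.0815]), array([ 0.3524, -0.0915,  0.0815]), array([0.4266, 0.1952, 0.0815])] ctr [0.495825 0.0245   0.0815  ]
handle [0.6002 0.0424 0.1115] [ 0.5779 -0.0425  0.1115]
bay ((122.19635009765625, 243.2957000732422), (42.06561279296875, 44.17885971069336), 4.573921203613281) [array([0.4758, 0.4257, 0.005 ]), array([0.5877, 0.4213, 0.005 ]), array([0.5809, 0.3149, 0.005 ]), array([0.4688, 0.32  , 0.005 ])] [0.5281131  0.37056002 0.005     ]
tray [array([0.5948, 0.4286, 0.018 ]), array([0.5935, 0.2924, 0.018 ]), array([0.3889, 0.3034, 0.018 ]), array([0.3944, 0.4399, 0.018 ])] [0.4929   0.366075 0.018   ]
side chk jar [[460.91556051 275.29301168]]
```

View pics/jar1.png

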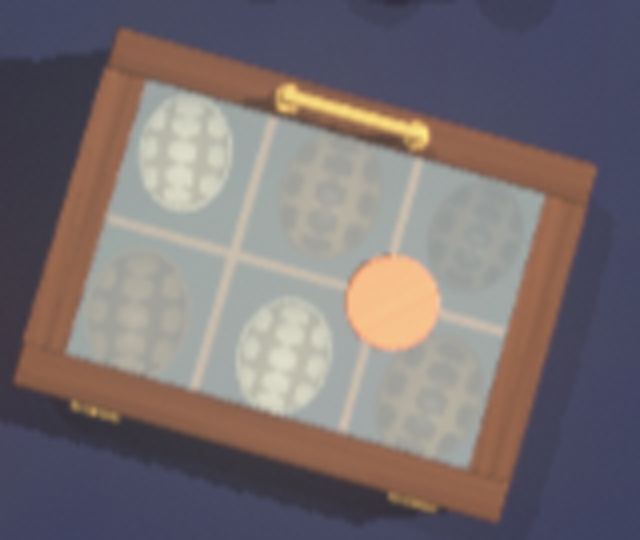

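The crop confirms it: a copper-capped jar on the pane, cap centre at crop (393,302), which puts the jar near (0.481, -0.024). The case is yawed about -15°.

Emit:
{"op": "arm_command", "data": {
  "commands": [0.23,-0.265,0,0,0,-30,1,0.23,-0.265,0,0,0,-30,1,0.23,-0.265,0,0,0,-30,1,0.23,-0.265,0,0,0,-30,1,0.23,-0.265,0,0,0,-30,1,0.23,-0.265,0,0,0,-30,1,0.23,-0.265,0,0,0,-30,1,0.23,-0.265,0,0,0,-30,1],
  "force": 40
}}

```text
t: 1.0
eef_pos: [0.3298, -0.3321, 0.2316]
tool_rot: [-0.001, 0.923, 0.385, 0.001]
contact_force: [-0.4, -0.0, 1.1]
gripper_width: 1.006
grasp_force: 0.0
```

```bash
cat >> h.py <<'E'
def want(p,yaw,tilt=0):
    """tool yaw deg, tilt about tool x deg; prints shift+turn in current tool axes"""
    o=get_obs(); q=o["tool_rot"]; A=R.from_quat([q[1],q[2],q[3],q[0]])
    B=R.from_euler('z',yaw,degrees=True)*R.from_euler('x',180+tilt,degrees=True)
    print("t",round(o["t"],2),"shift",np.round(A.inv().apply(np.array(p)-o["eef_pos"]),4),"turn",np.round((A.inv()*B).as_rotvec(degrees=True),2),"q",np.round(o["q"],2),"pos",np.round(o["eef_pos"],4))
E
python3 -c "
from h import *
want([.481,-.024,.20],75.2)"
```

```text
t 1.0 shift [ 0.3253 -0.1094  0.0322] turn [ 1.000e-02 -1.100e-01 -2.992e+01] q [ 0.9   0.15 -0.26  2.02  0.04  0.98 -0.17] pos [ 0.3298 -0.3321  0.2316]
```

Emit:
{"op": "arm_command", "data": {
  "commands": [0.325,-0.11,0.01,0,0,-30,1,0.325,-0.11,0.01,0,0,-30,1,0.325,-0.11,0.01,0,0,-30,1,0.325,-0.11,0.01,0,0,-30,1,0.325,-0.11,0.01,0,0,-30,1,0.325,-0.11,0.01,0,0,-30,1,0.325,-0.11,0.01,0,0,-30,1,0.325,-0.11,0.01,0,0,-30,1]
}}

```text
t: 1.8
eef_pos: [0.4824, -0.0252, 0.2218]
tool_rot: [-0.001, 0.792, 0.61, 0.002]
contact_force: [-0.1, 0.1, -0.5]
gripper_width: 1.001
grasp_force: 0.0
```

```bash
python3 -c "
from h import *
want([.481,-.024,.10],75.2)
c=read_camera('side'); save(c,'s2.png',(230,100,430,300),3)"
```

```text
t 1.8 shift [ 0.0004 -0.0019  0.1218] turn [ 0.08 -0.21  0.02] q [ 0.44  0.22 -0.58  1.98  0.14  0.98 -0.47] pos [ 0.4824 -0.0252  0.2218]
```

View pics/s2.png

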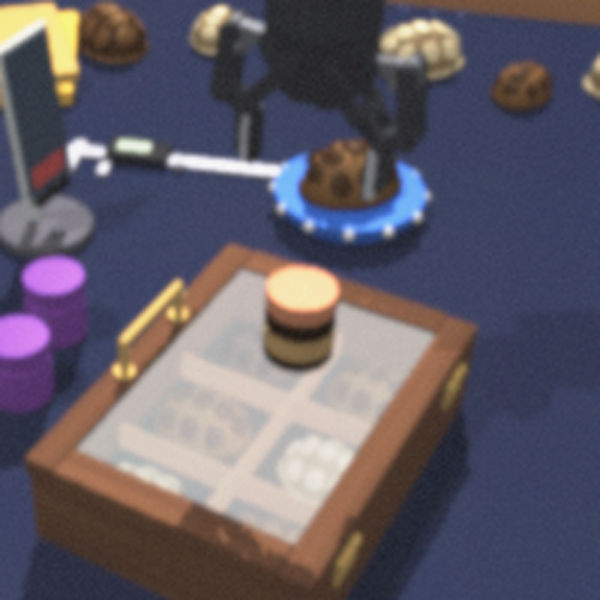

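The side view shows the fingers at (248,140) and (372,175), either side of the jar at (302,290), so I'll go down and grip.

Emit:
{"op": "arm_command", "data": {
  "commands": [0,-0.002,0.05,0,0,0,1,0,-0.002,0.09,0,0,0,1,0,-0.002,0.11,0,0,0,1,0,-0.002,0.122,0,0,0,1,0,-0.002,0.122,0,0,0,0.4,0,-0.002,0.122,0,0,0,0.4,0,-0.002,0.122,0,0,0,0.4,0,-0.002,0.122,0,0,0,0.4],
  "force": 40
}}

```text
t: 2.65
eef_pos: [0.4793, -0.0312, 0.1006]
tool_rot: [0.001, 0.795, 0.607, 0.001]
contact_force: [-0.4, -1.2, 3.9]
gripper_width: 0.618
grasp_force: 42.5
```

Emit:
{"op": "arm_command", "data": {
  "commands": [0,0,0,0,0,0,0.4,0,0,0,0,0,0,0.4,0,0,-0.02,0,0,0,0.4,0,0,-0.05,0,0,0,0.4,0,0,-0.1,0,0,0,0.4,0,0,-0.1,0,0,0,0.4]
}}

```text
t: 3.25
eef_pos: [0.4821, -0.0302, 0.2052]
tool_rot: [0.004, 0.795, 0.607, 0.004]
contact_force: [0.9, 0.8, -1.2]
gripper_width: 0.616
grasp_force: 43.1
```

```bash
python3 -c "
from h import *
want([.528,.370,.20],75.2)
c=read_camera('side'); save(c,'s3.png',(230,60,430,260),3)"
```

```text
t 3.25 shift [ 0.3981 -0.0612  0.0053] turn [ 0.61 -0.11 -0.47] q [ 0.44  0.24 -0.58  2.01  0.16  0.93 -0.49] pos [ 0.4821 -0.0302  0.2052]
```

View pics/s3.png

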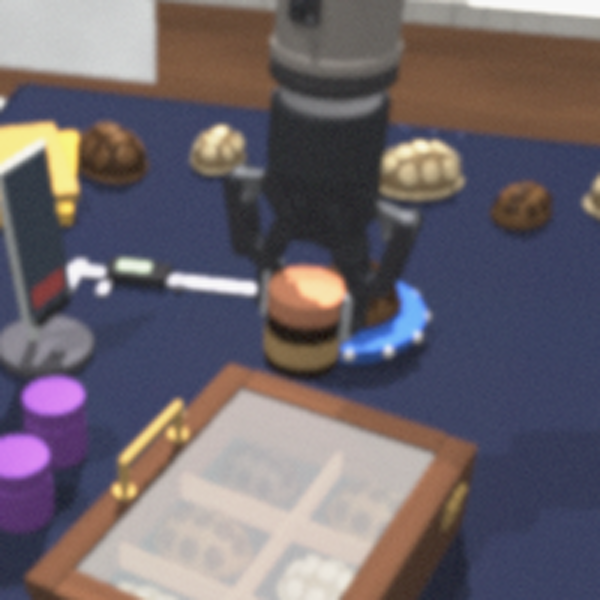

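The jar is held upright between the pads at (305,310). Next I carry it to the tray.

Emit:
{"op": "arm_command", "data": {
  "commands": [0.02,-0.003,0,0,0,0,0.4,0.06,-0.009,0,0,0,0,0.4,0.105,-0.016,0,0,0,0,0.4,0.15,-0.023,0,0,0,0,0.4,0.195,-0.03,0,0,0,0,0.4,0.24,-0.036,0,0,0,0,0.4,0.28,-0.043,0,0,0,0,0.4,0.31,-0.048,0,0,0,0,0.4]
}}

```text
t: 4.1
eef_pos: [0.5124, 0.2836, 0.1978]
tool_rot: [-0.001, 0.794, 0.608, -0.001]
contact_force: [0.5, -0.5, -1.2]
gripper_width: 0.623
grasp_force: 43.0
```

Emit:
{"op": "arm_command", "data": {
  "commands": [0.03,-0.005,0,0,0,0,0.4,0.055,-0.008,0.01,0,0,0,0.4,0.075,-0.011,0.03,0,0,0,0.4,0.083,-0.013,0.06,0,0,0,0.4,0.083,-0.013,0.08,0,0,0,0.4,0.083,-0.013,0.08,0,0,0,0.4,0.083,-0.013,0.08,0,0,0,0.4]
}}

```text
t: 4.8
eef_pos: [0.5225, 0.3638, 0.1185]
tool_rot: [-0.0, 0.795, 0.607, -0.001]
contact_force: [0.2, 0.0, -1.9]
gripper_width: 0.623
grasp_force: 42.9
```

```bash
python3 -c "
from h import *
want([.528,.366,.03],75.2)
c=read_camera('side'); save(c,'s4.png',(190,180,390,420),2.5)"
```

```text
t 4.8 shift [0.0037 0.0048 0.0885] turn [-0.07  0.09 -0.48] q [-0.27  0.61 -0.61  1.71  0.41  0.95 -1.31] pos [0.5225 0.3638 0.1185]
```

View pics/s4.png

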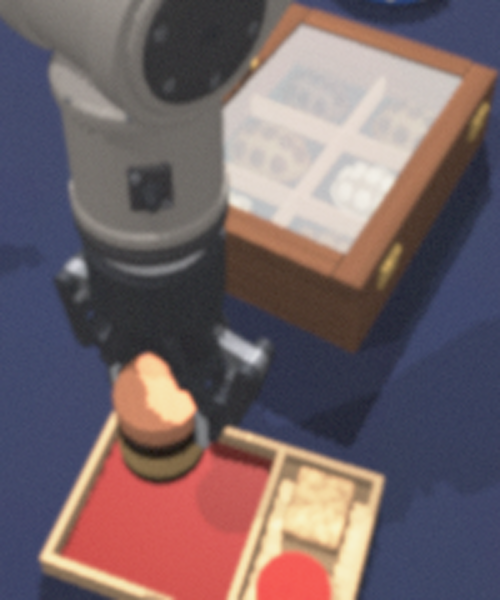

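The jar is upright at (158,420), above the red bay. I'll lower it most of the way and check its position.

Emit:
{"op": "arm_command", "data": {
  "commands": [0.003,0.005,0.02,0,0,0,0.4,0.003,0.005,0.045,0,0,0,0.4,0.003,0.005,0.065,0,0,0,0.4,0.003,0.005,0.075,0,0,0,0.4,0.003,0.005,0.08,0,0,0,0.4,0.003,0.005,0.08,0,0,0,0.4]
}}

```text
t: 5.45
eef_pos: [0.529, 0.3661, 0.0398]
tool_rot: [0.0, 0.795, 0.607, 0.0]
contact_force: [-0.4, -0.3, -1.6]
gripper_width: 0.625
grasp_force: 42.9
```

```bash
python3 -c "
from h import *
want([.528,.366,.03],75.2)
c=read_camera('side'); save(c,'s5.png',(190,180,390,420),2.5)
p=lambda P:(proj(c,P)-[190,180])*2.5
b=np.array([.528,.370])
print('expected bottom, top of jar', p([[.528,.366,.016],[.528,.366,.078]]), 'bay centre',p([[.528,.37,.005]]))"
```

```text
t 5.45 shift [-0.0004 -0.0009  0.0098] turn [ 0.03 -0.03 -0.5 ] q [-0.31  0.71 -0.55  1.74  0.49  0.83 -1.36] pos [0.529  0.3661 0.0398]
expected bottom, top of jar [[167.76023045 502.34867439]
 [163.37230318 453.23572398]] bay centre [[166.62656313 515.92699024]]
```

View pics/s5.png

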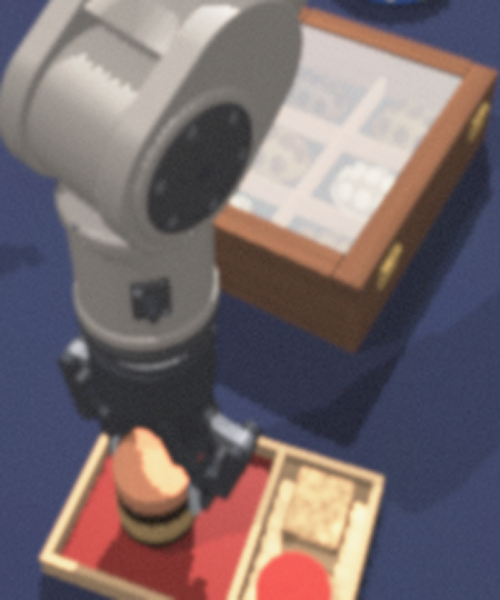

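The jar hangs upright inside the bay, about 8 mm towards +x/+y (cap at (152,470), expected (163,453)). I'll shift it a little and lower slowly.

Emit:
{"op": "arm_command", "data": {
  "commands": [-0.005,-0.002,0,0,0,0,0.4,-0.009,-0.004,0.002,0,0,0,0.4,-0.009,-0.004,0.004,0,0,0,0.4,-0.009,-0.004,0.006,0,0,0,0.4,-0.009,-0.004,0.008,0,0,0,0.4,-0.009,-0.004,0.009,0,0,0,0.4,-0.009,-0.004,0.01,0,0,0,0.4,-0.009,-0.004,0.01,0,0,0,0.4]
}}

```text
t: 6.3
eef_pos: [0.5224, 0.3584, 0.0291]
tool_rot: [-0.0, 0.795, 0.607, -0.0]
contact_force: [0.6, -0.6, -1.8]
gripper_width: 0.623
grasp_force: 42.9
```

Emit:
{"op": "arm_command", "data": {
  "commands": [0,0,0.001,0,0,0,0.4,0,0,0.002,0,0,0,0.4,0,0,0.003,0,0,0,0.4,0,0,0.003,0,0,0,0.4]
}}

```text
t: 6.7
eef_pos: [0.5225, 0.3584, 0.0272]
tool_rot: [0.0, 0.795, 0.607, 0.0]
contact_force: [-2.3, -3.3, 6.7]
gripper_width: 0.622
grasp_force: 43.6
```

Contact at the expected height, so I release and rise.

Emit:
{"op": "arm_command", "data": {
  "commands": [0,0,0,0,0,0,0.8,0,0,0,0,0,0,1,0,0,0,0,0,0,1,0,0,0,0,0,0,1,0,0,-0.02,0,0,0,1,0,0,-0.06,0,0,0,1,0,0,-0.11,0,0,0,1,0,0,-0.15,0,0,0,1]
}}

```text
t: 7.5
eef_pos: [0.5225, 0.3588, 0.1787]
tool_rot: [-0.0, 0.795, 0.607, 0.001]
contact_force: [0.8, -0.1, 0.4]
gripper_width: 1.002
grasp_force: 0.0
```

```bash
python3 -c "
from h import *
want([.590,0,.18],75.2)
c=read_camera('side'); save(c,'s6.png',(190,180,390,420),2.5)
print((proj(c,[[.528,.37,.005],[.528,.37,.067]])-[190,180])*2.5, atz(c,190+158/2.5,180+500/2.5,.067))"
```

```text
t 7.5 shift [-0.3283  0.1596 -0.0016] turn [ 0.03 -0.07 -0.47] q [-0.24  0.54 -0.64  1.68  0.36  1.05 -1.26] pos [0.5225 0.3588 0.1787]
[[166.62656313 515.92699024]
 [162.19998022 467.85714666]] [0.52344273 0.3913814  0.067     ]
```

View pics/s6.png

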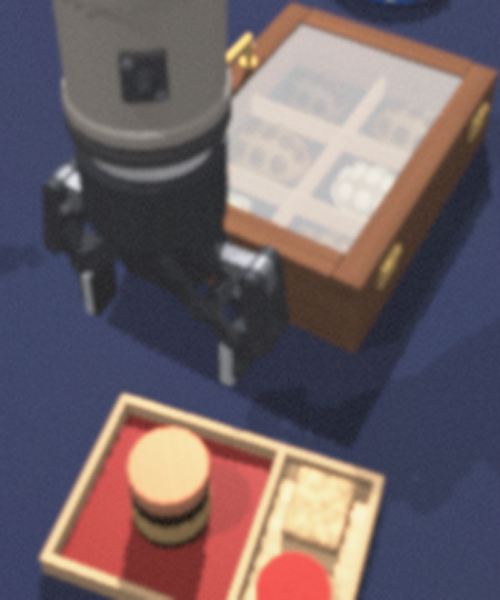

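The jar stands upright, let go and centred: cap at (169,465), with (162,468) expected for the centre. Next is the handle.

Emit:
{"op": "arm_command", "data": {
  "commands": [-0.03,0.015,0,0,0,0,0.6,-0.07,0.035,0,0,0,0,0.6,-0.115,0.056,0,0,0,0,0.6,-0.16,0.078,0,0,0,0,0.6,-0.205,0.1,0,0,0,0,0.6,-0.25,0.122,0,0,0,0,0.6,-0.29,0.141,0,0,0,0,0.6,-0.328,0.16,0,0,0,0,0.6]
}}

```text
t: 8.35
eef_pos: [0.5903, -0.0028, 0.1761]
tool_rot: [0.0, 0.795, 0.606, -0.0]
contact_force: [1.1, 0.6, -0.0]
gripper_width: 0.602
grasp_force: 0.0
```

Emit:
{"op": "arm_command", "data": {
  "commands": [0,0,0,0,0,0,0.6,0,0,0.02,0,0,0,0.6,0,0,0.03,0,0,0,0.6,0,0,0.03,0,0,0,0.6]
}}

```text
t: 8.75
eef_pos: [0.5889, 0.0002, 0.1445]
tool_rot: [-0.001, 0.795, 0.607, -0.001]
contact_force: [0.4, 0.5, 0.0]
gripper_width: 0.596
grasp_force: 0.0
```

```bash
python3 -c "
from h import *
want([.590,0,.095],75.2)
c=read_camera('side'); save(c,'s7.png',(200,100,400,260),4)
print((proj(c,[[.590,0,.1115]])-[200,100])*4)"
```

```text
t 8.75 shift [0.0002 0.0013 0.0495] turn [-0.19  0.05 -0.43] q [ 0.33  0.5  -0.58  1.81  0.33  0.93 -0.66] pos [5.889e-01 2.000e-04 1.445e-01]
[[324.023197   417.45256965]]
```

View pics/s7.png

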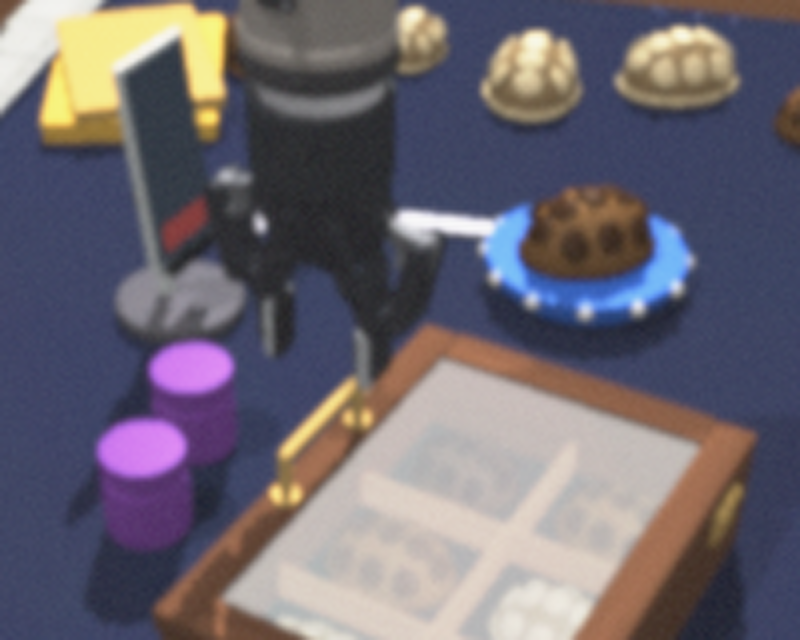

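The fingers at (277,330) and (365,360) straddle the bow handle, whose middle at (322,417) matches the prediction. I'll go down and grip it.

Emit:
{"op": "arm_command", "data": {
  "commands": [0,0.001,0.02,0,0,0,0.6,0,0.001,0.04,0,0,0,0.6,0,0.001,0.05,0,0,0,0.6,0,0.001,0.05,0,0,0,0.6,0,0.001,0.05,0,0,0,0,0,0.001,0.05,0,0,0,0,0,0.001,0.05,0,0,0,0,0,0.001,0.05,0,0,0,0],
  "force": 40
}}

```text
t: 9.6
eef_pos: [0.5898, 0.0002, 0.0972]
tool_rot: [-0.001, 0.795, 0.607, -0.001]
contact_force: [-7.6, 1.3, 7.7]
gripper_width: 0.073
grasp_force: 39.2
```

Emit:
{"op": "arm_command", "data": {
  "commands": [0,0,0,0,0,0,0,0,0,0,0,0,0,0]
}}

```text
t: 9.8
eef_pos: [0.5898, 0.0002, 0.0972]
tool_rot: [-0.001, 0.795, 0.607, -0.001]
contact_force: [-7.3, 1.5, 8.4]
gripper_width: 0.071
grasp_force: 39.2
```

```bash
cat >> h.py <<'E'
def arc(N,ths,tilt=0,grip=.019):
    """tool shifts to carry the handle to lid angles ths (deg); bar now at lid angle th0 assumed held at tool z=-grip"""
    o=get_obs(); q=o["tool_rot"]; A=R.from_quat([q[1],q[2],q[3],q[0]])
    y=np.radians(-14.8); X=np.array([np.cos(y),np.sin(y),0])
    f=lambda t:X*(.21*np.cos(t)-.046*np.sin(t))+np.array([0,0,.21*np.sin(t)+.046*np.cos(t)])
    for t in ths: print(t,np.round(A.inv().apply(f(np.radians(t))-f(np.radians(N))),3))
    print(np.round(o["q"],2),np.round(o["eef_pos"],4),o["grasp_force"],o["gripper_width"],o["t"])
E
python3 -c "
from h import *
arc(0,[2,4,6,8,10,12,14,16,20,25,30,35,40,45,50,55,60])
print(get_obs()['contact_force'])"
```

```text
2 [-0.    -0.002 -0.007]
4 [-0.    -0.004 -0.015]
6 [-0.    -0.006 -0.022]
8 [-0.    -0.009 -0.029]
10 [-0.    -0.011 -0.036]
12 [-0.    -0.014 -0.043]
14 [-0.    -0.017 -0.049]
16 [-0.    -0.021 -0.056]
20 [-0.    -0.029 -0.069]
25 [-0.    -0.039 -0.084]
30 [-0.    -0.051 -0.099]
35 [-0.001 -0.065 -0.112]
40 [-0.001 -0.079 -0.124]
45 [-0.001 -0.094 -0.135]
50 [-0.001 -0.111 -0.144]
55 [-0.001 -0.128 -0.152]
60 [-0.001 -0.145 -0.159]
[ 0.31  0.56 -0.55  1.84  0.38  0.85 -0.69] [5.898e-01 2.000e-04 9.720e-02] 39.1936719417572 0.07133903266350265 9.8
[-7.25254067  1.51886336  8.4379671 ]
```

The bar is gripped. Lift along the arc, first to 25°.

Emit:
{"op": "arm_command", "data": {
  "commands": [0,-0.001,-0.004,0,0,0,0,0,-0.003,-0.012,0,0,0,0,0,-0.007,-0.024,0,0,0,0,0,-0.011,-0.036,0,0,0,0,0,-0.017,-0.049,0,0,0,0,0,-0.026,-0.064,0,0,0,0,0,-0.035,-0.078,0,0,0,0,0,-0.039,-0.084,0,0,0,0]
}}

```text
t: 10.6
eef_pos: [0.5527, 0.0102, 0.1821]
tool_rot: [0.0, 0.795, 0.607, 0.0]
contact_force: [-1.5, 2.7, -5.7]
gripper_width: 0.074
grasp_force: 39.0
```

```bash
python3 -c "
from h import *
arc(25,[30,35,40,45,50,55,60])
o=get_obs();print(o['contact_force'],o['tool_rot'])"
```

```text
30 [-0.    -0.012 -0.014]
35 [-0.    -0.025 -0.028]
40 [-0.   -0.04 -0.04]
45 [-0.    -0.055 -0.051]
50 [-0.001 -0.071 -0.06 ]
55 [-0.001 -0.088 -0.068]
60 [-0.001 -0.106 -0.075]
[ 0.36  0.4  -0.62  1.87  0.28  0.96 -0.65] [0.5527 0.0102 0.1821] 38.95710825920105 0.07398052291686803 10.6
[-1.51076373  2.68381219 -5.67345736] [4.42859109e-04 7.94735183e-01 6.06956137e-01 2.03228346e-04]
```

Forces are small and the motion follows the arc, so I continue to 60°.

Emit:
{"op": "arm_command", "data": {
  "commands": [0,-0.007,-0.009,0,0,0,0,0,-0.018,-0.021,0,0,0,0,0,-0.032,-0.034,0,0,0,0,0,-0.047,-0.045,0,0,0,0,0,-0.063,-0.056,0,0,0,0,0,-0.078,-0.064,0,0,0,0,0,-0.088,-0.068,0,0,0,0,0,-0.088,-0.068,0,0,0,0]
}}

```text
t: 11.4
eef_pos: [0.4707, 0.0324, 0.2511]
tool_rot: [0.003, 0.795, 0.607, 0.002]
contact_force: [3.4, -2.0, 5.3]
gripper_width: 0.07
grasp_force: 39.5
```

```bash
python3 -c "
from h import *
arc(55,[58,60,61])
o=get_obs();print(o['contact_force'],o['tool_rot'])"
```

```text
58 [-0.    -0.01  -0.004]
60 [-0.    -0.018 -0.007]
61 [-0.    -0.021 -0.008]
[ 0.42  0.18 -0.69  1.97  0.13  1.03 -0.59] [0.4707 0.0324 0.2511] 39.504727721214294 0.07020749269695711 11.4
[ 3.40440771 -1.99331494  5.26378332] [0.00289896 0.79507071 0.606505   0.00241968]
```

Emit:
{"op": "arm_command", "data": {
  "commands": [0,-0.007,-0.003,0,0,0,0,0,-0.013,-0.006,0,0,0,0,0,-0.017,-0.007,0,0,0,0,0,-0.017,-0.007,0,0,0,0,0,-0.017,-0.007,0,0,0,0,0,-0.017,-0.007,0,0,0,0]
}}

```text
t: 12.0
eef_pos: [0.4548, 0.0368, 0.2572]
tool_rot: [0.002, 0.795, 0.606, 0.002]
contact_force: [5.0, -2.8, 7.6]
gripper_width: 0.075
grasp_force: 40.9
```

```bash
python3 - <<'E'
from h import *
o=get_obs();print(o['contact_force'],o['eef_pos'],o['grasp_force'],np.abs(o['joint_vel']).max())
c=read_camera('side'); y=np.radians(-14.8);X=np.array([np.cos(y),np.sin(y),0]);Y=np.array([-X[1],X[0],0]);H=np.array([.4958,.0245,.0655])-.11*X
im=c["img"][:,:,::-1].copy()
for t,col in((55,(0,0,255)),(60,(0,255,0)),(65,(255,0,0))):
    a=np.radians(t);D=X*np.cos(a)+[0,0,np.sin(a)];N=-X*np.sin(a)+[0,0,np.cos(a)]
    P=[H+D*.222+Y*s*.152+N*.016 for s in(-1,1)]+[H-D*.002+Y*.152+N*.016]
    cv2.polylines(im,[proj(c,P).astype(int).reshape(-1,1,2)],False,col,1)
cv2.imwrite("pics/s8.png",cv2.resize(im,None,fx=1.4,fy=1.4,interpolation=cv2.INTER_CUBIC))
E
```

```text
[ 5.04702975 -2.81237029  7.60200605] [0.45482418 0.03680688 0.25720058] 40.876150131225586 0.002198643470996864
```

View pics/s8.png

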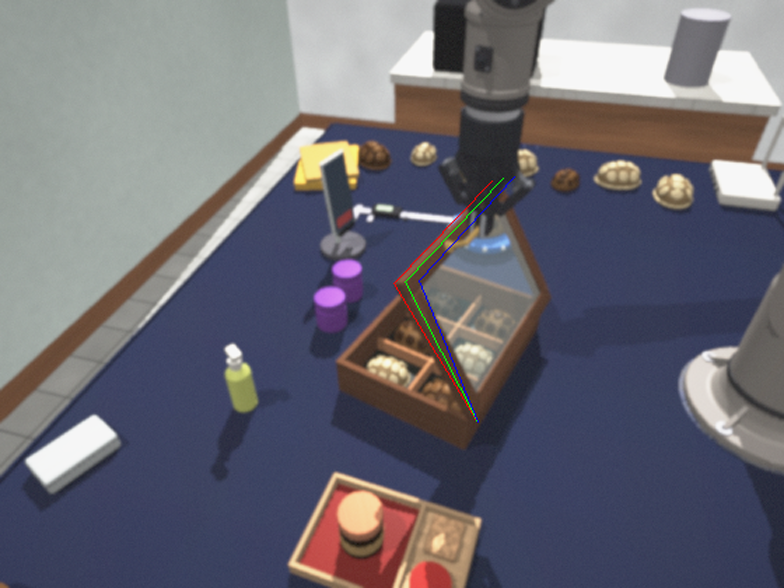

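The lid stands at about 59-60°: its edge lies along the green 60° line from (405,283) to (475,420). The jar is upright in the bay at (360,520), and the arm is steady.

```bash
python3 -c "
from station import hand_in
print(hand_in())"
```

```text
the job is handed in; nothing more can be done
None
```

The jar stands upright and released in the tray's empty bay, and I handed the job in with the arm holding the lid steady at about 60°; the hand-in returned no verdict.

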